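# Set the assembly slide and snap the finned cover onto the controller box

## Robot

A 6-joint arm with a two-finger parallel gripper is mounted at the origin on the work surface. World frame = base frame: x ahead of the robot, y to its left, z up, the work surface at z = 0. Lengths are in m, angles in rad, forces in N, time in s.
With the tool pointing down it reaches from about 0.325 to 0.925 m from the base axis. Payload 3.1 kg.
Tool frame: the origin (TCP) lies between the finger pads; the fingertips stand 11 mm ahead of it and the grasp point (between the pads) lies 8 mm behind it; x points along the fingers, z is the direction in which the jaws open and shut, and the axes are right-handed (so a half turn about x gives the same grasp; the last joint's range is limited). The gripper opens to 85 mm and grips with 20 to 120 N. Pads are 22 mm wide; open, the fingers measure 114 mm over their backs; the gripper's body (76 mm by 85 mm) begins 54 mm behind the grasp point. The pads swing forward as they close: fully open they stand 13 mm farther back than shut.
Start: joints at [-1.238, 0.217, 1.613, -0, 1.311, -0.112], TCP at [0.269, -0.564, 0.242] pointing down, gripper open.
Joint ranges: [-2.75, 2.75], [-0.78, 2.1], [0.31, 2.55], [-1.13, 4.27], [0.13, 2.63], [-2.58, 2.58]. Speed limits (rad/s): [2.79, 2.79, 3.14, 3.14, 3.14, 3.14].

## Interface

Orientations are given as a unit quaternion [w, x, y, z].
In Python, from plant import readout, camera, camera_model, order, spotter gives the robot as it stands.
- The arm moves only by the tool apply_moves, never from a script. Its argument "motion" is one flat list of numbers, 7 for each row, row after row: the gripper command: -1 is shut, 1 is fully open, values between are in proportion, then the shift along the tool's x, y, z in cm, then the turn, a rotation vector about the tool's x, y, z in rad. A call has 1 to 20 rows; each row shifts and turns the commanded pose from where the row before left it, along the tool's axes as they then stand; what a row does not reach is not made up. A row lasts 1/12 s, in which the tool goes at most 41.7 mm and 7.16 degrees, less where a joint would pass 70% of its speed; a pose out of reach is approached as far as the arm can. A call is refused whole if a number of a shift passes 4.17 or a number of a turn 0.125, either way. A call with a gripper value outside its range is refused whole. The fingers move at their own pace and stop on an object; "newtons" is the grip in N (left out, the last holds). Time passes only in rows, so rows that do not move let the fingers close. It gives the time, the measured TCP pose, the force and the opening at its end, in the units of the state.
- readout.sense(): the state, without advancing time (a new reading comes with each control period).
- camera(name): name is "scene" or "side" or "wrist"; returns the picture (384x512x3 uint8, red, green, blue); there is no depth.
- camera_model(name): a dict with "fov_y" (degrees; the focal length in pixels is half the picture's height over the tangent of half this angle, whatever the lens; pixels are square), "cx", "cy" (the principal point, pixels), "R" (3x3) and "t" (3): a world point X has camera coordinates R X + t. Camera axes: x right, y down, z forward; pixel columns grow to the right and rows downward; lengths in m; the calibration is good to about 2 mm. The wrist camera is an equidistant fisheye: a pixel r from the principal point sees the ray r / f radians off the axis. A picture is of the moment at which its call begins: read the wrist's pose just before it. camera_model takes no time and is no camera call; for the wrist camera it gives the pose at the moment of the call.
- order.finish_job(): hands the job in, once; it reports no verdict.
Trained networks look in the newest picture that a camera, given by its name, has taken for a name from the list of things; names that differ only in an ending like _2 or _b are one class to them, and where a whole thing is asked for, a point or a joint stands for the part that bears it (a point fixed in the world has none). Each returns a list of dicts, best first, with "score" (0 to 1); they miss things now and then, are a little off and sometimes report something else, mostly with a low value. They report only what shows in the picture. A call takes as long as a camera call. They do not tell look-alikes from the thing itself.
- spotter.find_in(label, camera): "position" ([x, y, z] in m, in the coordinates of the camera as it stood for that picture, good to about 4 mm: the middle of the surface that is visible of it).
- spotter.silhouettes(label, camera): "mask" (384x512 bool, what is visible of it).
The state is a dict: "clock": time; "joint_positions": joint angles; "qd": joint speeds; "effort": joint torques, N m; "ee_pos": TCP position; "orientation": TCP orientation; "contact_force": force on the tool from outside, world axes, zero at the start; "moment": the same for the moment, N m; "opening": finger opening in m.
Only numpy, scipy, OpenCV 4.12 (cv2) and the standard library are available. Lean on these libraries where they do the work, as an engineer would, in place of code of your own. Each camera call takes 0.05 s, during which the arm holds its last target. There are 200 camera calls.

## Task

The black controller box sits on a sliding carriage. Swing the red clamp lever fully up, slide the carriage by its knob until its orange pointer line meets the orange mark clip, and swing the lever fully down again to lock it; then take the finned cover and press it squarely onto the box until it snaps home flush all round, with the grip rib running the short way across the box. Finish while still holding the cover's grip rib and pressing it down with a steady push of at least 10 N (do not let go), and leave the other things on the table where they are.

Things in the scene. Friction and masses are not known exactly. Their poses are not given: they have to be found in the camera images.
- fixture: The assembly slide, fixed to the table (its place varies): dark base plate 170 x 400 x 12 mm, origin on the table under the rail's middle. Its y axis runs along the rail, the way the carriage slides; its x axis points away from the robot; z up. The clamp lever's hinge lies at (-75, 0, 32) mm in this frame, its pin along y.
- lever (a joint): Angle of the red-handled clamp lever in rad: 0 = fully down and locked (handle lying towards the robot, -x of the fixture), 1.3 = fully up, clamp free (range 0 to 1.3). It stays where it is left. Pushed down it presses a brass brake shoe against the carriage, from about 0.35 down; that last part is stiffer (5 to 10 N at the bar).
- lever_bar (a point): Centre of the lever's red cross bar, a cylinder 16 mm thick, 28 mm long along the fixture's y. Pinch its two ends from above, fingers closing along the fixture's y; it turns freely between them. It is 75 mm from the hinge pin: at lever angle a it is at x = -75 - 75 cos(a + 0.106), z = 32 + 75 sin(a + 0.106) mm in the fixture's frame (40 mm over the table when locked).
- carriage (a joint): Position of the carriage along the fixture's y in m, -0.088 to 0.088, 0 in the middle. Slides with about 3 N of friction when the lever is up; clamped when it is down (slips only above about 15 N along the rail).
- carriage_knob (a point): Centre of the top face of the carriage's upright black knob, a cylinder 22 mm across and 34 mm tall standing on the carriage (its foot 35 mm, its top 69 mm over the table), 82 mm to the -y side of the carriage's middle. Best gripped with the fingers closing along the fixture's x, as the box stands 16 mm from it on the +y side.
- pointer (a point): The orange pointer line on the carriage's edge away from the robot, on its top face, 45 mm to the +x side of the carriage's (and the box's) middle, 35 mm over the table.
- mark: The small orange mark clip fixed to the base plate beside the carriage (its place along the rail varies), about 20 x 16 x 29 mm. Axes as the fixture's. The carriage is at the mark when the pointer has the same y as this origin in the fixture's frame; the clip's origin is at its underside.
- box: The open-topped black controller box fixed on the carriage, 80 mm (x) by 110 mm (y) by 36 mm tall, walls 3 mm, a green board inside. Origin under its centre, 35 mm over the table; axes as the fixture's. Two white spring catches (rounded bars) stick out 6 mm inwards, 6 mm below the rim, in the middle of its +y and -y walls.
- box_rim (a point): Centre of the box's open top, level with the rim, 71 mm over the table. Cover x along box x: it first rests on the catches about 11 mm above flush; pushed down, the force rises to 8 to 15 N and drops suddenly some 5 mm above flush as the ridges pass the catches; then it stops hard, flush: flange on the rim, cover origin 18 mm below this point.
- cover: Loose finned cover, 0.12 kg, lying plug down. Origin at the centre of the plug's underside, z up. Grey plug 65 (x) x 87 (y) x 18 mm deep, with a round snap ridge 4.5 mm proud along its +y and -y sides, 6.7 mm above its underside; in the box it has 4.5 mm to spare each way in x, 4 mm in y; its lowest 10 mm taper to 55 mm in x. Flange 80 (x) x 110 (y) x 4 mm, underside at z = 18 mm. Either way round fits.
- cover_rib (a point): Centre of the top face of the cover's grip rib, 48 mm above the cover's origin. The rib stands in the middle of the flange, 36 mm long along the cover's x, 16 mm thick along y, 26 mm high (z = 22 to 48 mm); grip it with the fingers closing along y. Fins 8 mm high lie at x = -37 to -25 and 25 to 37 mm.
- tester: Bystander: yellow handheld tester with a black dial, 75 x 130 x 36 mm, lying flat. It may lie in either of two places, the cover in the other. Origin under its centre.
- tape: Bystander: green roll of tape, 90 mm across, 24 mm tall. Origin under its centre.
- driver: Bystander: yellow-handled screwdriver lying flat.
- spanner: Bystander: steel spanner lying flat.
- pliers: Bystander: red-handled pliers lying flat, about 190 mm long.
- cup: Bystander: white cup, 72 mm across, 85 mm tall.
- sprayer: Bystander: small white bottle, 48 mm across, 110 mm tall.
Mind the look-alikes: they are no part of the job. What is shaped like the cover but green is not meant.

How it is judged:
By the outcome, as a careful person would: the job done as asked, in the order asked, and still so for the second after the job is handed in, while the arm keeps its last pose, push and grip.
It also fails if it takes over 72 s, if anything falls off the work surface, if the arm or the gripper's body presses on something with over 40 N, if the wrist force passes 120 N, or if a joint passes its speed limit or range.

## Working session

There is one attempt and no reset: what is moved stays moved. The work goes in short steps, Python scripts to look and compute and a tool call to move; the robot and the scene stay as the last step left them, time stands still between calls to the robot, and variables do not carry over. Pictures are saved under pics/ and viewed, about 8 in all and at most 12, crops included, and the job is handed in when it is done.

Besides the shell and the picture viewer there is one more tool, called after "Call:" as name(argument=value, ...), one argument or row to a line, values as JSON. apply_moves: Moves the arm, as the interface text tells. Its arguments: {"type":"object","properties":{"motion":{"type":"array"},"newtons":{"type":"number"}},"required":["motion"]}

```bash
ls; mkdir -p pics; cat > h.py <<'E'
import numpy as np, cv2
from plant import readout, camera, camera_model, order, spotter
def toworld(p,m): return np.array(m["R"]).T@(np.array(p)-np.array(m["t"]))
def ray(m,u,v,name):
    f=192/np.tan(np.radians(m["fov_y"])/2); d=np.array([u-m["cx"],v-m["cy"]])
    if name=="wrist":
        r=np.hypot(*d); th=r/f; c=np.array([*(d/max(r,1e-9)*np.sin(th)),np.cos(th)])
    else: c=np.array([*(d/f),1.])
    R=np.array(m["R"]); return -R.T@np.array(m["t"]), R.T@c
def onz(m,u,v,name,z):
    o,d=ray(m,u,v,name); return o+d*(z-o[2])/d[2]
def proj(m,X,name):
    f=192/np.tan(np.radians(m["fov_y"])/2); c=np.array(m["R"])@np.array(X)+np.array(m["t"])
    if name=="wrist":
        r=np.hypot(c[0],c[1]); k=f*np.arctan2(r,c[2])/max(r,1e-9)
    else: k=f/c[2]
    return np.array([m["cx"]+c[0]*k,m["cy"]+c[1]*k])
def save(im,fn): cv2.imwrite("pics/"+fn,cv2.cvtColor(im,cv2.COLOR_RGB2BGR))
E
python3 - <<'E'
from h import *
np.set_printoptions(precision=4,suppress=True)
print(readout.sense())
for n in ("scene","side"):
    m=camera_model(n); im=camera(n); save(im,n+"0.png")
    print(n,m["fov_y"],np.round(toworld([0,0,0],m),3))
    for l in ("fixture","lever_bar","carriage_knob","pointer","mark","box","box_rim","cover","cover_rib","tester"):
        for r in spotter.find_in(l,n)[:3]:
            print(l,round(r["score"],2),toworld(r["position"],m),proj(m,toworld(r["position"],m),n).round())
E
```

```text
pics
{'clock': 0.0, 'joint_positions': array([-1.2382,  0.2177,  1.6149,  0.    ,  1.3113, -0.1122]), 'qd': array([-0.0026, -0.0008,  0.0005,  0.0013,  0.0008,  0.0001]), 'effort': array([ -0.0011, -39.6848, -30.385 ,  -0.0002,   0.0098,   0.    ]), 'ee_pos': array([ 0.2687, -0.5634,  0.241 ]), 'orientation': array([ 0.5973,  0.3779,  0.5986, -0.3769]), 'contact_force': array([-0.2844,  0.0339,  0.2852]), 'moment': array([-0.0204,  0.0028, -0.06  ]), 'opening': 0.08527029013500027}
scene 51.224374991420106 [1.448 0.586 0.873]
fixture 0.59 [0.6268 0.1595 0.0124] [290. 246.]
fixture 0.17 [ 0.6884 -0.4276  0.0168] [144. 191.]
lever_bar 0.74 [0.6061 0.0716 0.052 ] [270. 222.]
lever_bar 0.67 [0.695  0.1889 0.0262] [287. 259.]
lever_bar 0.6 [0.4794 0.1587 0.0386] [312. 215.]
carriage_knob 0.9 [0.6128 0.0829 0.0467] [272. 226.]
pointer 0.74 [0.6175 0.0787 0.0475] [270. 226.]
mark 0.56 [0.6911 0.1885 0.0236] [287. 259.]
mark 0.17 [0.6129 0.0829 0.0476] [272. 225.]
box 0.57 [0.6004 0.0688 0.051 ] [270. 221.]
box 0.33 [0.4327 0.0197 0.0227] [284. 197.]
box_rim 0.76 [0.6031 0.0733 0.0525] [271.
[... 436 characters left out ...]
896 0.827]
fixture 0.71 [0.398  0.3775 0.0211] [278. 362.]
fixture 0.62 [0.5958 0.1746 0.0094] [215. 269.]
lever_bar 0.74 [0.4786 0.1547 0.0387] [266. 265.]
carriage_knob 0.74 [0.6014 0.0872 0.0484] [224. 232.]
box 0.75 [0.6047 0.0664 0.0567] [226. 224.]
box_rim 0.88 [0.6065 0.0732 0.0477] [224. 228.]
box_rim 0.66 [0.3969 0.3762 0.0195] [279. 362.]
box_rim 0.23 [ 0.6339 -0.221   0.0256] [247. 168.]
cover 0.65 [ 0.8    -0.1662  0.0255] [188. 169.]
cover 0.64 [ 0.6354 -0.2203  0.0215] [246. 169.]
cover 0.47 [0.5992 0.0863 0.0468] [225. 232.]
cover_rib 0.9 [ 0.797  -0.1651  0.0268] [188. 169.]
cover_rib 0.74 [ 0.637  -0.2225  0.0249] [246. 168.]
tester 0.68 [ 0.4401 -0.2131  0.0353] [311. 178.]
```

View pics/scene0.png

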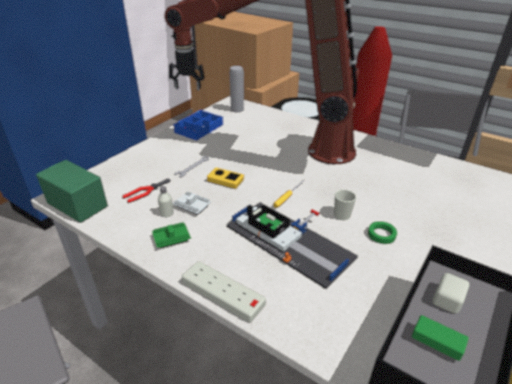

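View pics/side0.png

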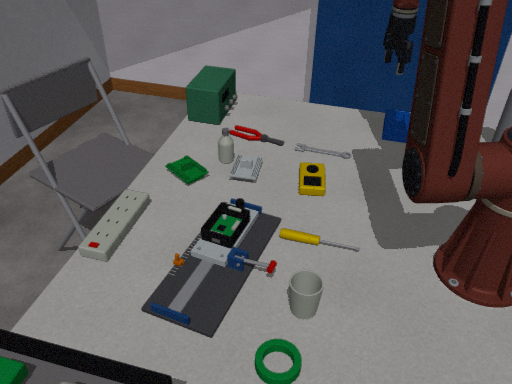

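The grey finned cover is at scene (192,204) / side (246,168). Its green look-alike is at scene (172,235) / side (187,170), the sprayer stands beside the cover, and the tester is at scene (225,178). The lever's red bar is at side (271,267) and the mark clip at side (178,260).

```bash
python3 - <<'E'
from h import *
from scipy.spatial.transform import Rotation as Ro
np.set_printoptions(precision=4,suppress=True)
ms=camera_model("scene"); md=camera_model("side")
for u,v in [(228,228),(327,282),(356,253),(258,205)]: print("scene",onz(ms,u,v,"scene",.012))
for u,v in [(148,302),(208,325),(282,212)]: print("side",onz(md,u,v,"side",.012))
q=readout.sense()["orientation"]; print(Ro.from_quat(np.roll(q,-1)).as_matrix())
for n in("scene","side"):
  camera(n)
  r=spotter.silhouettes("fixture",n)[0]; print(r["score"],r["mask"].sum())
  c,_=cv2.findContours(r["mask"].astype(np.uint8),0,1); c=max(c,key=cv2.contourArea)
  m=camera_model(n)
  P=np.array([onz(m,u,v,n,.012)[:2] for u,v in c[:,0]])*1000
  print(cv2.minAreaRect(P.astype(np.float32)))
m=camera_model("wrist"); print(toworld([0,0,0],m), np.array(m["R"]).T, m["fov_y"])
E
```

```text
scene [ 0.6701 -0.0493  0.012 ]
scene [0.6949 0.3215 0.012 ]
scene [0.5389 0.3419 0.012 ]
scene [ 0.5105 -0.0382  0.012 ]
side [0.7019 0.3089 0.012 ]
side [0.5574 0.3289 0.012 ]
side [ 0.4918 -0.0695  0.012 ]
[[-0.      0.9027  0.4303]
 [ 0.0001  0.4303 -0.9027]
 [-1.      0.     -0.0001]]
0.75 5092
((559.289306640625, 140.8126983642578), (425.1130676269531, 269.6566467285156), 81.81949615478516)
0.65 659
((644.6039428710938, -243.50262451171875), (83.17241668701172, 133.92263793945312), 3.0548512935638428)
[ 0.3272 -0.5358  0.3747] [[ 0.4302 -0.8714 -0.2356]
 [-0.9027 -0.4153 -0.1122]
 [-0.0001  0.261  -0.9653]] 65.70646984690485
```

Call:
apply_moves(
  motion=[1,0.2,2.6,-2.9,0,0,0,1,0.2,2.6,-2.9,0,0,0,1,0.2,2.6,-2.9,0,0,0,1,0.2,2.6,-2.9,0,0,0,1,0.2,2.6,-2.9,0,0,0,1,0.2,2.6,-2.9,0,0,0,1,0.2,2.6,-2.9,0,0,0,1,0.2,2.6,-2.9,0,0,0,1,0.2,2.6,-2.9,0,0,0,1,0.2,2.6,-2.9,0,0,0,1,0.2,2.6,-2.9,0,0,0,1,0.2,2.6,-2.9,0,0,0,1,0.2,2.6,-2.9,0,0,0,1,0.2,2.6,-2.9,0,0,0,1,0.2,2.6,-2.9,0,0,0,1,0.2,2.6,-2.9,0,0,0,1,0.2,2.6,-2.9,0,0,0,1,0.2,2.6,-2.9,0,0,0,1,0.2,2.6,-2.9,0,0,0],
)

```text
clock: 2.88
ee_pos: [0.4781, 0.1479, 0.2046]
orientation: [0.598, 0.377, 0.598, -0.377]
contact_force: [1.2, -0.3, 0.4]
opening: 0.0853
```

Call:
apply_moves(
  motion=[1,0,0,0,0.109,0,0,1,0,0,0,0.109,0,0,1,0,0,0,0.109,0,0,1,0,0,0,0.109,0,0,1,0,0,0,0.109,0,0,1,0,0,0,0,0,0],
)

```text
clock: 3.38
ee_pos: [0.4778, 0.1459, 0.2044]
orientation: [0.474, 0.525, 0.474, -0.525]
contact_force: [0.2, -0.1, -0.0]
opening: 0.0848
```

```bash
cat >> h.py <<'E'
from scipy.spatial.transform import Rotation as Ro
def tool():
    s=readout.sense(); R=Ro.from_quat(np.roll(s["orientation"],-1)).as_matrix()
    return np.array(s["ee_pos"]),R
def go(target,zang=None):
    p,R=tool(); z=np.arctan2(R[1,2],R[0,2])
    print("tcp",p,"zang",round(z,4),"shift cm in tool:",(R.T@(np.array(target)-p))*100, "turn", None if zang is None else -(zang-z))
np.set_printoptions(precision=4,suppress=True)
E
python3 - <<'E'
from h import *
m=camera_model("wrist"); im=camera("wrist"); save(im,"w1.png")
p,R=tool(); print(p,R)
for l in ("fixture","lever_bar","carriage_knob","pointer","mark","box_rim","cover_rib"):
    for r in spotter.find_in(l,"wrist")[:2]:
        w=toworld(r["position"],m); print(l,round(r["score"],2),w,proj(m,w,"wrist").round())
E
```

```text
[0.4778 0.1458 0.2044] [[ 0.0003  0.9952 -0.0977]
 [ 0.     -0.0977 -0.9952]
 [-1.      0.0003 -0.0001]]
fixture 0.55 [0.5893 0.1408 0.0143] [247.  74.]
lever_bar 0.72 [0.4913 0.1519 0.0381] [245. 168.]
carriage_knob 0.68 [0.6013 0.0742 0.0466] [313.  52.]
pointer 0.56 [0.5991 0.0696 0.0465] [318.  54.]
mark 0.73 [0.5992 0.0694 0.049 ] [319.  54.]
mark 0.58 [0.6754 0.1867 0.0221] [196.   4.]
box_rim 0.7 [0.6061 0.0654 0.0435] [320.  48.]
box_rim 0.5 [0.5876 0.1406 0.0157] [247.  75.]
cover_rib 0.59 [ 0.6406 -0.1953  0.0262] [494.  39.]
cover_rib 0.29 [0.6018 0.0725 0.05  ] [315.  51.]
```

View pics/w1.png

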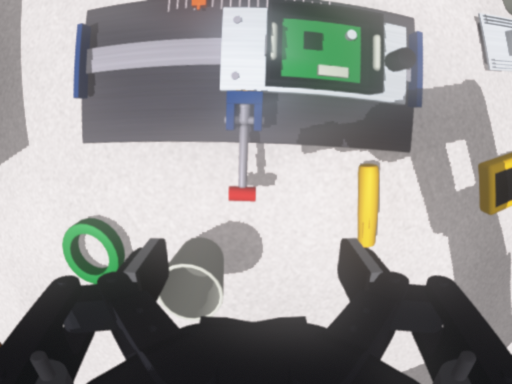

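The wrist view shows the red bar at (242,193), the near corners of the base plate at (83,142) and (411,151), the knob at (400,60) and the mark clip at (198,3). The cup is at (195,280) and the screwdriver at (368,205).

```bash
python3 - <<'E'
from h import *
m=camera_model("wrist")
f=lambda u,v,z:onz(m,u,v,"wrist",z)
a,b=f(83,142,.012),f(411,151,.012); d=a-b
print("corners",a,b,np.hypot(*d[:2]),"yaw",np.arctan2(-d[0],d[1]))
bar=f(242,193,.044); print("bar",bar,f(229,194,.044),f(256,194,.044))
print("knob top",f(400,60,.069),"mark",f(198,3,.035),"cup",f(195,280,.085))
yaw=np.arctan2(-d[0],d[1]); 
c=(a+b)/2+0.085*np.array([np.cos(yaw),np.sin(yaw),0]); print("origin by corners",c," by bar",bar+.1496*np.array([np.cos(yaw),np.sin(yaw),0]))
go([*bar[:2],.2])
E
```

```text
corners [0.5422 0.3477 0.012 ] [ 0.4906 -0.0479  0.012 ] 0.3988879410208085 yaw -0.12972708451614134
bar [0.4666 0.1578 0.044 ] [0.4669 0.1711 0.044 ] [0.4641 0.1437 0.044 ]
knob top [ 0.5902 -0.0083  0.069 ] mark [0.6707 0.1831 0.035 ] cup [0.3931 0.2118 0.085 ]
origin by corners [0.6007 0.1389 0.012 ]  by bar [0.6149 0.1384 0.044 ]
tcp [0.4778 0.1457 0.2043] zang -1.6704 shift cm in tool: [ 0.4334 -1.2367 -1.0874] turn None
```

```bash
python3 - <<'E'
from h import *
md=camera_model("side");ms=camera_model("scene");m=camera_model("wrist")
L=[("side",md,271.5,267),("scene",ms,314.5,212.5),("wrist",m,242,193)]
A=np.zeros((3,3));B=np.zeros(3)
for n,c,u,v in L:
    o,d=ray(c,u,v,n); d/=np.linalg.norm(d); P=np.eye(3)-np.outer(d,d); A+=P;B+=P@o
    print(n,onz(c,u,v,n,.044))
X=np.linalg.solve(A,B); print(X,[proj(c,X,n) for n,c,u,v in L])
E
```

```text
side [0.4646 0.1633 0.044 ]
scene [0.4719 0.1618 0.044 ]
wrist [0.4666 0.1578 0.044 ]
[0.4654 0.1585 0.0386] [array([271.5911, 267.0953]), array([314.3683, 212.4233]), array([241.6243, 192.8712])]
```

Call:
apply_moves(
  motion=[0,1.5,-0.7,-1.1,0.03,0,0,0,2.5,0,0,0,0,0,0,2.5,0,0,0,0,0,0,2,0,0,0,0,0,0,0,0,0,0,0,0,0,0,0,0,0,0,0],
)

```text
clock: 4.28
ee_pos: [0.4708, 0.1572, 0.1183]
orientation: [-0.466, -0.53, -0.467, 0.532]
contact_force: [0.2, -0.3, -0.2]
opening: 0.043
```

```bash
python3 - <<'E'
from h import *
m=camera_model("wrist"); im=camera("wrist"); save(im,"w2.png"); print(tool()[0])
hsv=cv2.cvtColor(im,cv2.COLOR_RGB2HSV); mk=(((hsv[...,0]<8)|(hsv[...,0]>172))&(hsv[...,1]>150)&(hsv[...,2]>80)).astype(np.uint8)
n,l,st,ce=cv2.connectedComponentsWithStats(mk)
for i in range(1,n):
    if st[i,4]>40: print(st[i],ce[i],onz(m,*ce[i],"wrist",.044))
E
```

```text
[0.4723 0.1574 0.1198]
[234 207  36  14 481] [251.1123 213.738 ] [0.4653 0.1589 0.044 ]
```

View pics/w2.png

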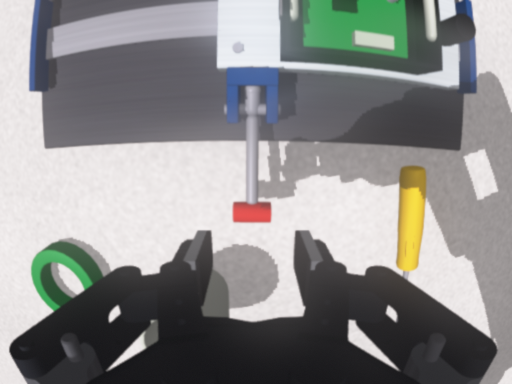

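The closer wrist view shows the red bar at (251,213), centred between the fingers, and nothing else within the fingers' path.

Call:
apply_moves(
  motion=[0.3,2.1,-0.7,0,0,0,0,0.3,2.1,0,0,0,0,0,0.3,2.1,0,0,0,0,0,0.3,2.2,0,0,0,0,0,0.3,0,0,0,0,0,0,-1,0,0,0,0,0,0,-1,0,0,0,0,0,0,-1,0,0,0,0,0,0,-1,0,0,0,0,0,0,-1,0,0,0,0,0,0],
  newtons=40,
)

```text
clock: 5.17
ee_pos: [0.4671, 0.1584, 0.0367]
orientation: [0.467, 0.533, 0.466, -0.53]
contact_force: [-0.6, -1.2, 6.8]
opening: 0.0273
```

```bash
python3 - <<'E'
from h import *
s=readout.sense(); p,R=tool(); print(p,R,s["opening"],s["contact_force"])
# arc plan: gripper tool frame shifts, current a=0 -> 1.3
r=75; a0=.106; N=16
for k in range(N):
    A=a0+1.32*k/N;B=a0+1.32*(k+1)/N
    print(round(-r*(np.sin(B)-np.sin(A))/10,2), round(r*(np.cos(A)-np.cos(B))/10,2))
E
```

```text
[0.4671 0.1584 0.0367] [[ 0.0042  0.9916 -0.1295]
 [ 0.0001 -0.1295 -0.9916]
 [-1.      0.0041 -0.0007]] 0.0272740507251931 [-0.6246 -1.2204  6.8471]
-0.61 0.09
-0.6 0.14
-0.59 0.19
-0.57 0.24
-0.55 0.28
-0.52 0.33
-0.5 0.37
-0.46 0.41
-0.43 0.45
-0.39 0.48
-0.35 0.51
-0.31 0.54
-0.26 0.56
-0.21 0.58
-0.16 0.6
-0.11 0.61
```

Call:
apply_moves(
  motion=[-1,-0.6,0.1,0,0,0,0,-1,-0.6,0.14,0,0,0,0,-1,-0.6,0.19,0,0,0,0,-1,-0.57,0.24,0,0,0,0,-1,-0.55,0.28,0,0,0,0,-1,-0.52,0.33,0,0,0,0,-1,-0.5,0.37,0,0,0,0,-1,-0.46,0.41,0,0,0,0,-1,-0.43,0.45,0,0,0,0,-1,-0.39,0.48,0,0,0,0,-1,-0.35,0.51,0,0,0,0,-1,-0.31,0.54,0,0,0,0,-1,-0.26,0.56,0,0,0,0,-1,-0.21,0.58,0,0,0,0,-1,-0.16,0.6,0,0,0,0,-1,-0.11,0.61,0,0,0,0,-1,0,0.3,0,0,0,0,-1,0,0,0,0,0,0,-1,0,0,0,0,0,0],
)

```text
clock: 6.75
ee_pos: [0.5321, 0.1495, 0.1025]
orientation: [-0.467, -0.531, -0.466, 0.532]
contact_force: [-3.4, 1.0, 5.4]
opening: 0.0265
```

```bash
python3 - <<'E'
from h import *
s=readout.sense(); p,R=tool(); print(p,s["opening"],s["contact_force"])
g=p+[0,0,.008]; print("bar est. rise",g[2])
E
```

```text
[0.5321 0.1495 0.1025] 0.02645152578850256 [-3.4422  1.033   5.4163]
bar est. rise 0.11049960957151034
```

Call:
apply_moves(
  motion=[0.3,0,0,0,0,0,0,0.3,0,0,0,0,0,0,0.3,0,0,0,0,0,0,0.3,-2,0,0,0,0,0,0.3,-2.5,0,0,0,0,0,0.3,-2.5,0,0,0,0,0,0.3,-2.5,0,0,0,0,0,0.3,0,2.1,2.25,0,0,0,0.3,0,2.1,2.25,0,0,0,0.3,0,2.1,2.25,0,0,0,0.3,0,2.2,2.25,0,0,0],
)

```text
clock: 7.67
ee_pos: [0.6051, 0.0481, 0.1963]
orientation: [0.467, 0.532, 0.466, -0.531]
contact_force: [0.2, -0.1, 0.2]
opening: 0.0557
```

Call:
apply_moves(
  motion=[0.3,0,0,0,-0.121,0,0,0.3,0,0,0,-0.121,0,0,0.3,0,0,0,-0.121,0,0,0.3,0,0,0,-0.121,0,0,0.3,0,0,0,-0.121,0,0,0.3,0,0,0,-0.121,0,0,0.3,0,0,0,-0.121,0,0,0.3,0,0,0,-0.121,0,0,0.3,0,0,0,-0.121,0,0,0.3,0,0,0,-0.121,0,0,0.3,0,0,0,-0.121,0,0,0.3,0,0,0,-0.121,0,0,0.3,0,0,0,-0.121,0,0,0.3,0,0,0,0,0,0,0.3,0,0,0,0,0,0],
)

```text
clock: 8.92
ee_pos: [0.6042, 0.0491, 0.1956]
orientation: [0.706, 0.046, 0.705, -0.046]
contact_force: [0.5, -0.0, 0.4]
opening: 0.0555
```

```bash
python3 - <<'E'
from h import *
m=camera_model("wrist"); im=camera("wrist"); save(im,"w3.png"); print(tool())
hsv=cv2.cvtColor(im,cv2.COLOR_RGB2HSV); mk=((hsv[...,0]<16)&(hsv[...,1]>170)&(hsv[...,2]>120)).astype(np.uint8)
n,l,st,ce=cv2.connectedComponentsWithStats(mk)
for i in range(1,n):
    if st[i,4]>15: print(st[i],ce[i],onz(m,*ce[i],"wrist",.035))
E
```

```text
(array([0.6041, 0.0491, 0.1956]), array([[ 0.0005,  0.1305,  0.9914],
       [-0.0003,  0.9914, -0.1305],
       [-1.    , -0.0003,  0.0006]]))
[468  25  10   7  31] [473.4839  27.4839] [0.8934 0.2091 0.035 ]
```

View pics/w3.png

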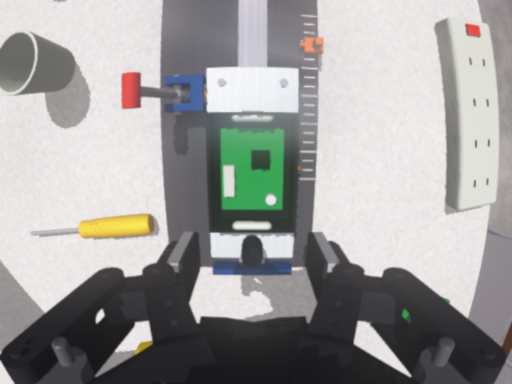

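The wrist view shows the pointer line near (300,168), the mark clip near (311,45), the knob at (252,248) between the fingers, and the lever standing up with its bar at (131,90).

```bash
python3 - <<'E'
from h import *
m=camera_model("wrist"); im=camera("wrist")
save(cv2.resize(im[25:190,280:340],None,fx=3.6,fy=3.6,interpolation=cv2.INTER_CUBIC),"w3c.png")
print("bar",onz(m,131,90,"wrist",.106))
E
```

```text
bar [0.521  0.1511 0.106 ]
```

View pics/w3c.png

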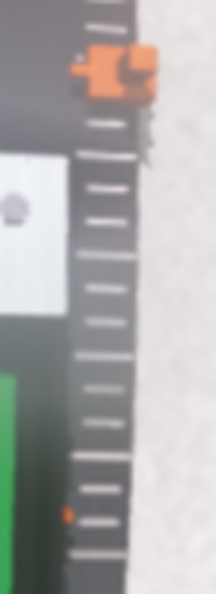

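The crop shows the pointer tick at (298.9,168) and the tip of the mark clip at (300.8,44.5) in full-picture pixels.

```bash
python3 - <<'E'
from h import *
m=camera_model("wrist"); f=lambda u,v,z:onz(m,u,v,"wrist",z)
yaw=-.1305; ex=np.array([np.cos(yaw),np.sin(yaw),0]); ey=np.array([-np.sin(yaw),np.cos(yaw),0])
P=f(298.9,168.1,.035)
for z in(.025,.035,.041):
  M=f(300.8,44.5,z); print(z,M,"travel",(M-P)@ey,(M-P)@ex)
print("pointer",P, "box c", P-.045*ex, "knob from pointer",P-.045*ex-.082*ey)
K=f(252,244,.069); print("knob img",K)
e=[f(u,v,.035) for u,v in((208,68),(298,68),(206,110))]; print(e)
go([*(P-.045*ex-.082*ey)[:2],.052],yaw)
E
```

```text
0.025 [0.6697 0.1838 0.025 ] travel 0.1273464013797096 0.0022487033972694195
0.035 [0.6678 0.1815 0.035 ] travel 0.12483206402208576 0.0006377703069741762
0.041 [0.6666 0.1801 0.041 ] travel 0.12332346160751145 -0.0003287895472029934
pointer [0.6509 0.0578 0.035 ] box c [0.6063 0.0637 0.035 ] knob from pointer [ 0.5956 -0.0176  0.035 ]
knob img [ 0.5953 -0.0027  0.069 ]
[array([0.5746, 0.169 , 0.035 ]), array([0.6616, 0.1576, 0.035 ]), array([0.567 , 0.1276, 0.035 ])]
tcp [0.6041 0.0492 0.1955] zang -0.1304 shift cm in tool: [14.3551 -6.7302  0.0256] turn 0.00011785922990525943
```

Call:
apply_moves(
  motion=[0.3,0,-2.2,0,0,0,0,0.3,0,-2.2,0,0,0,0,0.3,1.3,-2.2,0,0,0,0,0.3,3,0,0,0,0,0,0.3,3,0,0,0,0,0,0.3,3,0,0,0,0,0,0.3,2,0,0,0,0,0,0.3,2,0,0,0,0,0,0.3,0,0,0,0,0,0,-1,0,0,0,0,0,0,-1,0,0,0,0,0,0,-1,0,0,0,0,0,0,-1,0,0,0,0,0,0,-1,0,0,0,0,0,0,-1,0,0,0,0,0,0],
  newtons=50,
)

```text
clock: 10.27
ee_pos: [0.5945, -0.016, 0.0544]
orientation: [0.705, 0.045, 0.707, -0.045]
contact_force: [-4.7, 0.6, 3.9]
opening: 0.0203
```

```bash
python3 - <<'E'
from h import *
s=readout.sense(); print(tool()[0],s["opening"],s["contact_force"])
E
```

```text
[ 0.5945 -0.016   0.0544] 0.020260163497714027 [-4.7152  0.6266  3.9022]
```

Call:
apply_moves(
  motion=[-1,0,0.5,0,0,0,0,-1,0,1,0,0,0,0,-1,0,1,0,0,0,0,-1,0,1,0,0,0,0,-1,0,1,0,0,0,0,-1,0,1,0,0,0,0,-1,0,1,0,0,0,0,-1,0,1,0,0,0,0,-1,0,1,0,0,0,0,-1,0,1,0,0,0,0,-1,0,1,0,0,0,0,-1,0,1,0,0,0,0,-1,0,0.5,0,0,0,0,-1,0,0,0,0,0,0,-1,0,0,0,0,0,0,-1,0,0,0,0,0,0],
)

```text
clock: 11.6
ee_pos: [0.6109, 0.1043, 0.0544]
orientation: [0.706, 0.046, 0.706, -0.044]
contact_force: [-5.3, 2.1, 6.7]
opening: 0.0202
```

```bash
python3 - <<'E'
from h import *
s=readout.sense(); p,R=tool(); print(p,R,s["opening"],s["contact_force"])
m=camera_model("wrist"); im=camera("wrist"); save(im,"w4.png")
print([toworld([0,0,0],m)])
for n in("scene","side"):
    save(camera(n),n+"4.png")
a=cv2.imread("pics/w4.png"); 
P0=np.array([.6509,.0578,.035]); ey=R[:,1]; pts=P0+ey*.12
u=proj(m,pts,"wrist"); print("expected pointer px",u)
x,y=int(u[0]),int(u[1]); 
cv2.imwrite("pics/w4v.png",cv2.hconcat([a,cv2.resize(a[max(y-48,0):max(y-48,0)+96,x-36:x+36],(288,384),interpolation=cv2.INTER_CUBIC)])); print(x-36,max(y-48,0))
E
```

```text
[0.6109 0.1043 0.0544] [[-0.0001  0.1279  0.9918]
 [ 0.0023  0.9918 -0.1279]
 [-1.      0.0023 -0.0004]] 0.020189585513223703 [-5.302   2.0692  6.6992]
[array([0.6181, 0.1694, 0.187 ])]
expected pointer px [343.353   94.0011]
307 46
```

View pics/w4v.png

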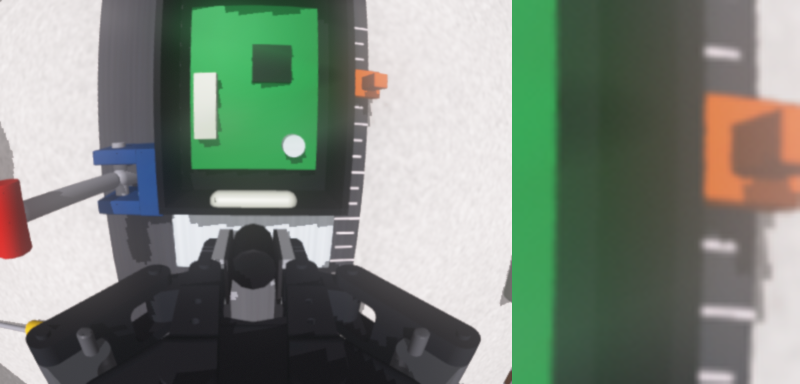

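The mark clip shows at (370,83), but the box wall hides the pointer from here. I'll let go and look from above.

Call:
apply_moves(
  motion=[0.2,0,0,0,0,0,0,0.2,0,0,0,0,0,0,0.2,0,0,0,0,0,0,0.2,-3,0,0,0,0,0,0.2,-3,0,0,0,0,0,0.2,-3,0.7,2,0,0,0,0.2,-3,0.7,2,0,0,0,0.2,0,0.6,2,0,0,0,0.2,0,0,0,0,0,0,0.2,0,0,0,0,0,0,0.2,0,0,0,0,0,0],
)

```text
clock: 12.67
ee_pos: [0.6719, 0.1148, 0.1712]
orientation: [0.705, 0.045, 0.706, -0.045]
contact_force: [0.5, -0.4, -0.9]
opening: 0.051
```

```bash
python3 - <<'E'
from h import *
s=readout.sense(); p,R=tool(); print(p,R[:,1])
m=camera_model("wrist"); im=camera("wrist"); save(im,"w5.png"); np.save("m5.npy",m,allow_pickle=True)
print([toworld([0,0,0],m)])
u=proj(m,[.6678,.1815,.035],"wrist"); print("expected mark px",u)
x,y=int(u[0]),int(u[1]); a=cv2.imread("pics/w5.png"); y0=max(y-50,0); x0=max(x-50,0)
cv2.imwrite("pics/w5c.png",cv2.resize(a[y0:y0+100,x0:x0+100],None,fx=6,fy=6,interpolation=cv2.INTER_CUBIC)); print(x0,y0)
E
```

```text
[0.6719 0.1148 0.1712] [ 0.1279  0.9918 -0.0005]
[array([0.6794, 0.1803, 0.3036])]
expected mark px [240.4351 116.6984]
190 66
```

View pics/w5c.png

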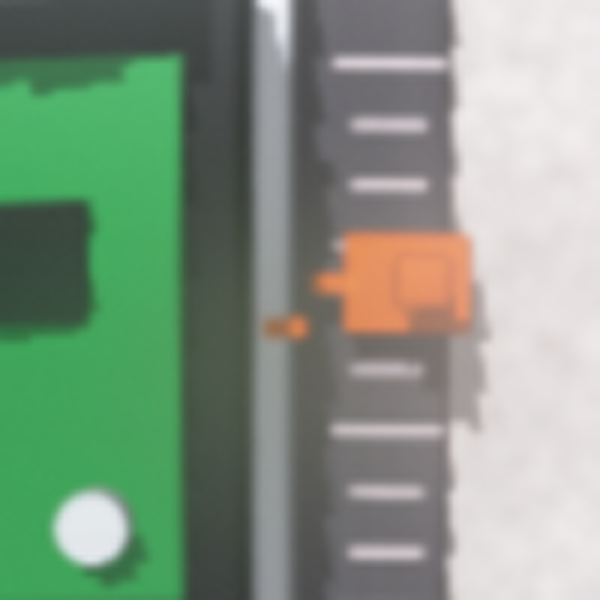

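The crop shows the pointer at crop (287,328), that is (237.8,120.7), and the mark tip at crop (330,284), that is (245,113.3). The carriage is still a few mm short of the mark.

```bash
python3 - <<'E'
from h import *
m=camera_model("wrist"); f=lambda u,v,z:onz(m,u,v,"wrist",z)
yaw=-.129; ey=np.array([-np.sin(yaw),np.cos(yaw),0]); ex=np.array([np.cos(yaw),np.sin(yaw),0])
P=f(237.8,120.7,.035)
for z in(.025,.035):
    M=f(245,113.4,z); print(P,M,"need",(M-P)@ey)
# rail yaw from scale tick column edges: ticks left ends at crop (335,63) and (335,430) same length big ticks
a=f(190+389/6,66+63/6,.012); b=f(190+387/6,66+430/6,.012); print("yaw",np.arctan2(-(a-b)[0],(a-b)[1]))
print("box c",P-.045*ex)
E
```

```text
[0.6644 0.1782 0.035 ] [0.6713 0.184  0.025 ] need 0.006649595746974129
[0.6644 0.1782 0.035 ] [0.6716 0.1839 0.035 ] need 0.006550658377983069
yaw -0.13317505434610002
box c [0.6197 0.184  0.035 ]
```

Call:
apply_moves(
  motion=[0.2,0,-0.7,-2,0,0,0,0.2,0,-0.7,-2,0,0,0,0.2,3,-0.6,-2,0,0,0,0.2,3,0,0,0,0,0,0.2,3,0,0,0,0,0,0.2,2,0,0,0,0,0,0.2,0.7,0,0,0,0,0,0.2,0,0,0,0,0,0,-1,0,0,0,0,0,0,-1,0,0,0,0,0,0,-1,0,0,0,0,0,0,-1,0,0,0,0,0,0,-1,0,0,0,0,0,0,-1,0,0,0,0,0,0],
)

```text
clock: 13.88
ee_pos: [0.6107, 0.1032, 0.0576]
orientation: [0.705, 0.045, 0.706, -0.045]
contact_force: [-5.1, 0.7, 5.6]
opening: 0.0203
```

Call:
apply_moves(
  motion=[-1,0,0.2,0,0,0,0,-1,0,0.2,0,0,0,0,-1,0,0.26,0,0,0,0,-1,0,0,0,0,0,0,-1,0,0,0,0,0,0],
)

```text
clock: 14.3
ee_pos: [0.6116, 0.1093, 0.0576]
orientation: [0.705, 0.045, 0.706, -0.045]
contact_force: [-4.6, -1.9, 5.5]
opening: 0.0205
```

```bash
python3 - <<'E'
from h import *
s=readout.sense(); print(tool()[0],s["opening"],s["contact_force"])
E
```

```text
[0.6116 0.1093 0.0576] 0.020531992842385046 [-4.6086 -1.943   5.5482]
```

Call:
apply_moves(
  motion=[-1,0,0.03,0,0,0,0,0.2,0,0,0,0,0,0,0.2,0,0,0,0,0,0,0.2,0,0,0,0,0,0,0.2,-3,0,0,0,0,0,0.2,-3,0,0,0,0,0,0.2,-3,0.7,2,0,0,0,0.2,-3,0.7,2,0,0,0,0.2,0,0.6,2,0,0,0,0.2,0,0,0,0,0,0,0.2,0,0,0,0,0,0,0.2,0,0,0,0,0,0],
)

```text
clock: 15.3
ee_pos: [0.6727, 0.1219, 0.1743]
orientation: [0.705, 0.045, 0.706, -0.045]
contact_force: [0.6, -0.3, -1.1]
opening: 0.0512
```

```bash
cat > chk.py <<'E'
from h import *
import sys
fn=sys.argv[1]
m=camera_model("wrist"); im=camera("wrist"); save(im,fn); print(tool()[0])
hsv=cv2.cvtColor(im,cv2.COLOR_RGB2HSV); mk=((hsv[...,0]<20)&(hsv[...,1]>115)&(hsv[...,2]>90)).astype(np.uint8)
u=proj(m,[.6678,.1815,.035],"wrist").astype(int); print(u)
n,l,st,ce=cv2.connectedComponentsWithStats(mk,connectivity=4)
for i in range(1,n):
    if st[i,4]>3 and abs(ce[i]-u).max()<40: print(st[i],ce[i])
y0,x0=max(u[1]-50,0),max(u[0]-50,0)
save(cv2.resize(im[y0:y0+100,x0:x0+100],None,fx=6,fy=6,interpolation=cv2.INTER_CUBIC),"c_"+fn); print(x0,y0)
E
python3 chk.py w6.png
```

```text
[0.6722 0.1218 0.1739]
[240 124]
[243 113  25  16 301] [256.0963 119.794 ]
[236 120   6   3  10] [238.9 121. ]
190 74
```

View pics/c_w6.png

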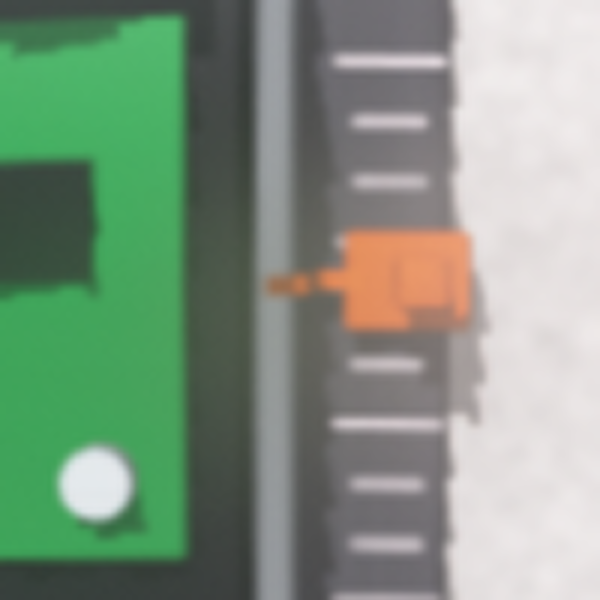

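The pointer at crop (285,286) and the mark tip at crop (330,281) agree to about 0.7 mm. Next is the lever.

Call:
apply_moves(
  motion=[0.2,0,0.2,-3.5,0,0,0,0.2,0,0.2,-3.5,0,0,0,0.2,0,0.3,-3.6,0,0,0,0.2,0,0.3,-3.6,0,0,0,0.2,0,0,0,0.121,0,0,0.2,0,0,0,0.121,0,0,0.2,0,0,0,0.121,0,0,0.2,0,0,0,0.121,0,0,0.2,0,0,0,0.121,0,0,0.2,0,0,0,0.121,0,0,0.2,0,0,0,0.121,0,0,0.2,0,0,0,0.121,0,0,0.2,0,0,0,0.121,0,0,0.2,0,0,0,0.121,0,0,0.2,0,0,0,0.121,0,0,0.2,0,0,0,0.121,0,0,0.2,0,0,0,0.119,0,0,0.2,0,0,0,0,0,0,0.2,0,0,0,0,0,0],
)

```text
clock: 16.93
ee_pos: [0.5329, 0.1498, 0.1745]
orientation: [-0.467, -0.53, -0.468, 0.531]
contact_force: [0.1, -0.0, -0.1]
opening: 0.0512
```

```bash
python3 - <<'E'
from h import *
go([.5325,.1495,.1015],-1.7)
m=camera_model("wrist"); im=camera("wrist"); save(im,"w7.png")
hsv=cv2.cvtColor(im,cv2.COLOR_RGB2HSV); mk=(((hsv[...,0]<8)|(hsv[...,0]>172))&(hsv[...,1]>150)&(hsv[...,2]>80)).astype(np.uint8)
n,l,st,ce=cv2.connectedComponentsWithStats(mk)
for i in range(1,n):
    if st[i,4]>100: print(st[i],ce[i],onz(m,*ce[i],"wrist",.11))
E
```

```text
tcp [0.5329 0.1498 0.1745] zang -1.696 shift cm in tool: [ 7.3003 -0.0255  0.028 ] turn 0.004015319082298019
[235 218  37  17 581] [252.8485 226.5318] [0.5211 0.151  0.11  ]
```

Call:
apply_moves(
  motion=[0.2,1.8,-0.7,0,0,0,0,0.2,1.8,0,0,0,0,0,0.2,1.8,0,0,0,0,0,0.2,1.7,0,0,0,0,0,0.2,0,0,0,0,0,0,-1,0,0,0,0,0,0,-1,0,0,0,0,0,0,-1,0,0,0,0,0,0,-1,0,0,0,0,0,0,-1,0,0,0,0,0,0],
)

```text
clock: 17.82
ee_pos: [0.5277, 0.1503, 0.1055]
orientation: [0.468, 0.531, 0.467, -0.531]
contact_force: [-1.8, -4.2, 1.8]
opening: 0.0264
```

Call:
apply_moves(
  motion=[-1,0.11,-0.61,0,0,0,0,-1,0.16,-0.6,0,0,0,0,-1,0.21,-0.58,0,0,0,0,-1,0.26,-0.56,0,0,0,0,-1,0.31,-0.54,0,0,0,0,-1,0.35,-0.51,0,0,0,0,-1,0.39,-0.48,0,0,0,0,-1,0.43,-0.45,0,0,0,0,-1,0.46,-0.41,0,0,0,0,-1,0.5,-0.37,0,0,0,0,-1,0.52,-0.33,0,0,0,0,-1,0.55,-0.28,0,0,0,0,-1,0.57,-0.24,0,0,0,0,-1,0.6,-0.19,0,0,0,0,-1,0.6,-0.14,0,0,0,0,-1,0.6,-0.1,0,0,0,0,-1,0.3,0,0,0,0,0,-1,0.3,0,0,0,0,0,-1,0,0,0,0,0,0],
)

```text
clock: 19.4
ee_pos: [0.4631, 0.159, 0.0345]
orientation: [-0.467, -0.53, -0.468, 0.532]
contact_force: [-9.8, -4.8, 18.5]
opening: 0.0268
```

```bash
python3 - <<'E'
from h import *
s=readout.sense(); print(tool()[0],s["opening"],s["contact_force"])
E
```

```text
[0.4631 0.159  0.0345] 0.026798363097470152 [-9.8083 -4.834  18.5052]
```

Call:
apply_moves(
  motion=[0.3,0,0,0,0,0,0,0.3,0,0,0,0,0,0,0.3,0,0,0,0,0,0,0.3,-2,0,0,0,0,0,0.3,-4,0,0,0,0,0,0.3,-4,0,0,0,0,0,0.3,-4,0,0,0,0,0,0.3,0,3.6,-1,0,0,0,0.3,0,3.6,-1,0,0,0,0.3,0,3.6,-1,0,0,0,0.3,0,3.6,-1,0,0,0,0.3,0,0,0,0,0,0,0.3,0,0,0,0,0,0],
)

```text
clock: 20.48
ee_pos: [0.6131, 0.1806, 0.171]
orientation: [-0.466, -0.531, -0.467, 0.531]
contact_force: [-0.4, 0.5, -0.2]
opening: 0.0555
```

```bash
python3 chk.py w8.png; python3 - <<'E'
from h import *
a=cv2.imread("pics/w8.png");c=cv2.imread("pics/c_w8.png"); s=camera("side"); s=cv2.cvtColor(s,cv2.COLOR_RGB2BGR)
cv2.imwrite("pics/w8v.png",cv2.hconcat([cv2.resize(c,(384,384)),cv2.resize(s[190:310,160:285],(400,384),interpolation=cv2.INTER_CUBIC)]))
E
```

```text
[0.6116 0.1805 0.1712]
[243 127]
[233 102  16  25 287] [239.6132 112.669 ]
[240 129   2   2   4] [240.5 129.5]
193 77
```

View pics/w8v.png

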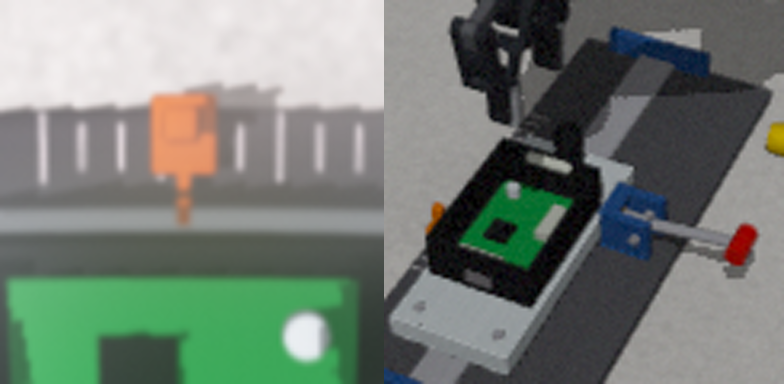

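The left crop shows the pointer running straight on from the mark tip at crop (183,190). The right crop shows the lever lying down towards the robot, with its bar at crop (741,243).

```bash
python3 - <<'E'
from h import *
m=camera_model("wrist"); P=onz(m,240.6,129.5,"wrist",.035); yaw=-.131
ex=np.array([np.cos(yaw),np.sin(yaw),0]); print(P,"box",P-.045*ex)
im=camera("wrist"); hsv=cv2.cvtColor(im,cv2.COLOR_RGB2HSV)
E
```

```text
[0.6645 0.1844 0.035 ] box [0.6199 0.1903 0.035 ]
```

Call:
apply_moves(
  motion=[0.6,-0.2,0.4,3.98,0,0,0,0.6,-0.2,0.4,3.98,0,0,0,0.6,-0.2,0.4,3.98,0,0,0,0.6,-0.2,0.4,3.98,0,0,0,0.6,-0.2,0.4,3.98,0,0,0,0.6,-0.2,0.4,3.98,0,0,0,0.6,-0.2,0.4,3.98,0,0,0,0.6,-0.2,0.4,3.98,0,0,0,0.6,-0.2,0.4,3.98,0,0,0,0.6,-0.2,0.4,3.98,0,0,0,0.6,0,0,0,0,0,0,0.6,0,0,0,0,0,0],
)

```text
clock: 21.63
ee_pos: [0.5995, -0.2212, 0.1931]
orientation: [0.466, 0.532, 0.466, -0.532]
contact_force: [0.4, 1.1, -0.1]
opening: 0.0682
```

```bash
python3 - <<'E'
from h import *
m=camera_model("wrist"); im=camera("wrist"); save(im,"w9.png"); print(tool())
for l in("cover","cover_rib"):
  for r in spotter.find_in(l,"wrist")[:3]:
    w=toworld(r["position"],m); print(l,round(r["score"],2),w,proj(m,w,"wrist").round())
  for r in spotter.silhouettes(l,"wrist")[:2]:
    mk=r["mask"].astype(np.uint8); ys,xs=np.nonzero(mk); c,_=cv2.findContours(mk,0,1); c=max(c,key=cv2.contourArea)
    z=.022
    P=np.array([onz(m,u,v,"wrist",z)[:2] for u,v in c[:,0]])*1000
    print(r["score"],mk.sum(),im[mk>0].mean(0),xs.mean(),ys.mean(),cv2.minAreaRect(P.astype(np.float32)))
E
```

```text
(array([ 0.5996, -0.2195,  0.1927]), array([[ 0.0002,  0.9916, -0.1296],
       [ 0.0009, -0.1296, -0.9916],
       [-1.    ,  0.    , -0.0009]]))
cover 0.89 [ 0.7827 -0.1624  0.0211] [174.  18.]
cover 0.61 [ 0.6407 -0.2339  0.018 ] [260. 138.]
0.57 8408 [204.8165 207.1895 211.7587] 259.717768791627 138.84645575642244 ((639.7763061523438, -233.834228515625), (81.9171371459961, 112.77631378173828), 4.088443756103516)
0.56 3251 [ 85.2695 135.865   92.3507] 174.17502306982468 21.113503537373116 ((787.513427734375, -161.16485595703125), (82.66094207763672, 65.781005859375), 57.470584869384766)
cover_rib 0.97 [ 0.6427 -0.2322  0.0228] [258. 137.]
cover_rib 0.93 [ 0.7774 -0.1659  0.0202] [178.  22.]
0.76 8340 [204.6176 207.0288 211.6171] 259.787170263789 138.61031175059952 ((640.052734375, -234.31222534179688), (81.42342376708984, 112.15040588378906), 4.448493003845215)
0.7 4447 [147.0634 122.3958  48.1918] 280.1288509107263 294.6653923993704 ((442.7154846191406, -233.3166046142578), (89.10249328613281, 121.0311050415039), 10.446945190429688)
```

View pics/w9.png

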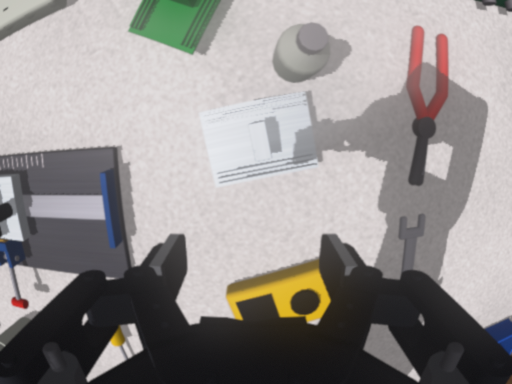

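The grey cover is at (260,139) with its rib near (262,138). The green look-alike is at (175,20), the sprayer at (303,52) and the tester at (280,293). Grey and finned, it matches the description, so it is the right one.

```bash
python3 - <<'E'
from h import *
m=camera_model("wrist"); im=camera("wrist")
print("cam",toworld([0,0,0],m))
print("sprayer cap",onz(m,313,40,"wrist",.105),"base",onz(m,295,65,"wrist",.01))
for r in spotter.find_in("sprayer","wrist")[:1]: print(toworld(r["position"],m))
print("rib top px",proj(m,[.640,-.234,.048],"wrist"))
c,s=np.cos(.073),np.sin(.073)
for a in(-18,18):
  for b in(-8,8): print(proj(m,[.640+(a*c-b*s)/1e3,-.234+(a*s+b*c)/1e3,.048],"wrist").round(1),end=' ')
g=cv2.cvtColor(im,cv2.COLOR_RGB2GRAY).astype(int)
print(); 
for v in(124,132,140,148,156): print(v,g[v,236:296:2])
go([.640,-.234,.036],-1.498)
E
```

```text
cam [ 0.6646 -0.2259  0.3246]
sprayer cap [ 0.7178 -0.2774  0.105 ] base [ 0.7144 -0.2766  0.01  ]
[ 0.7129 -0.2773  0.0802]
rib top px [264.9289 141.4198]
[276.9 158.5] [260.2 161.8] [269.7 120.9] [252.7 124.2] 
124 [225 225 225 226 225 225 224 223 220 203 207 214 221 223 224 223 222 189
 167 166 165 166 165 171 211 217 215 214 213 213]
132 [226 226 225 225 224 224 223 223 223 213 224 223 223 223 224 223 223 219
 172 165 165 164 164 164 188 216 216 215 215 207]
140 [225 225 225 225 225 225 224 224 224 224 221 223 222 223 223 223 223 222
 213 168 163 162 162 160 166 210 215 215 215 213]
148 [228 228 227 226 226 225 225 224 224 223 221 219 222 222 222 223 223 222
 221 198 153 154 154 153 155 201 217 216 196 154]
156 [226 226 226 225 225 224 224 225 225 226 226 223 220 221 221 222 223 223
 220 220 197 217 217 216 216 215 216 216 214 162]
tcp [ 0.6006 -0.2179  0.1922] zang -1.6969 shift cm in tool: [15.6219  4.1133  1.1098] turn -0.19886064489863875
```

Call:
apply_moves(
  motion=[0.2,0,0,0,-0.1,0,0,0.2,0,0,0,-0.1,0,0,0.2,0,1.9,0.9,0,0,0,0.2,0,1.9,0.9,0,0,0,0.2,2.6,0,0,0,0,0,0.2,2.5,0,0,0,0,0,0.2,2.5,0,0,0,0,0,0.2,0,0,0,0,0,0,0.2,0,0,0,0,0,0],
)

```text
clock: 22.73
ee_pos: [0.6383, -0.2331, 0.114]
orientation: [0.516, 0.481, 0.52, -0.482]
contact_force: [0.2, 0.0, 0.8]
opening: 0.0512
```

```bash
python3 - <<'E'
from h import *
m=camera_model("wrist"); im=camera("wrist"); save(im,"w10.png")
for r in spotter.silhouettes("cover","wrist")[:1]:
    mk=r["mask"].astype(np.uint8); c,_=cv2.findContours(mk,0,1); c=max(c,key=cv2.contourArea)
    P=np.array([onz(m,u,v,"wrist",.022)[:2] for u,v in c[:,0]])*1000
    print(r["score"],mk.sum(),cv2.minAreaRect(P.astype(np.float32)))
go([.640,-.233,.036],-1.498); print(camera_model("wrist")["t"] is None, toworld([0,0,0],m))
E
```

```text
0.97 4925 ((788.2965698242188, -160.78109741210938), (84.58960723876953, 66.69924926757812), 57.600711822509766)
tcp [ 0.6409 -0.2347  0.118 ] zang -1.4982 shift cm in tool: [ 8.202  -0.098  -0.1906] turn -0.0002455148764917148
False [ 0.7034 -0.2286  0.2461]
```

Call:
apply_moves(
  motion=[0.2,2.8,-0.1,-0.1,0,0,0,0.2,2.8,0,0,0,0,0,0.2,1.6,0,0,0,0,0,0.2,1,0,0,0,0,0,0.2,0,0,0,0,0,0,0.2,0,0,0,0,0,0,-1,0,0,0,0,0,0,-1,0,0,0,0,0,0,-1,0,0,0,0,0,0,-1,0,0,0,0,0,0,-1,0,0,0,0,0,0,-1,0,0,0,0,0,0,-1,0,0,0,0,0,0],
  newtons=80,
)

```text
clock: 23.92
ee_pos: [0.6403, -0.2346, 0.0364]
orientation: [0.519, 0.482, 0.516, -0.481]
contact_force: [-0.2, 0.2, 5.4]
opening: 0.0145
```

```bash
python3 - <<'E'
from h import *
s=readout.sense(); print(tool()[0],s["opening"],s["contact_force"])
E
```

```text
[ 0.6403 -0.2346  0.0364] 0.014461162219448494 [-0.2314  0.1511  5.3615]
```

Call:
apply_moves(
  motion=[-1,-1,0,0,0,0,0,-1,-2.5,0,0,0,0,0,-1,-3.5,0,0,0,0,0,-1,-3.5,0,0,0,0,0,-1,-3.5,0,0,0,0,0,-1,-1,0,0,0,0,0,-1,0,0,0,0.102,0,0,-1,0,0,0,0.102,0,0,-1,0,0,0,0,0,0,-1,0,0,0,0,0,0],
)

```text
clock: 24.75
ee_pos: [0.6377, -0.2334, 0.1829]
orientation: [-0.466, -0.531, -0.467, 0.532]
contact_force: [1.2, -0.6, -2.1]
opening: 0.0144
```

```bash
python3 - <<'E'
from h import *
m=camera_model("wrist"); im=camera("wrist"); save(im,"w11.png"); p,R=tool(); print(p,readout.sense()["opening"],readout.sense()["contact_force"])
for l in("cover","cover_rib"):
  for r in spotter.silhouettes(l,"wrist")[:2]:
    mk=r["mask"].astype(np.uint8); ys,xs=np.nonzero(mk); print(l,r["score"],mk.sum(),im[mk>0].mean(0),xs.min(),xs.max(),ys.min(),ys.max())
# predicted flange outline, cover x=tool y, cover y=tool z, origin .0364 below tcp
for a,b in((40,-55),(40,55),(-40,55),(-40,-55)):
    X=p+R@[.0364-.022,a/1e3,b/1e3]; print((a,b),proj(m,X,"wrist").round(1))
go([.6199,.1903,.19],-1.702)
E
```

```text
[ 0.6378 -0.2334  0.1828] 0.01438991972273659 [-0.9199 -0.6952 -0.7276]
cover 0.89 6270 [ 84.1872 151.6442  95.5951] 119 228 0 89
cover 0.76 19892 [184.3015 186.675  190.9912] 147 358 165 304
cover_rib 0.85 19498 [184.4785 186.8759 191.1974] 149 357 164 303
cover_rib 0.7 6288 [ 84.7578 152.0714  96.1226] 118 228 0 89
(40, -55) [147.3 167. ]
(40, 55) [358. 167.]
(-40, 55) [342.5 297.3]
(-40, -55) [162.8 297.3]
tcp [ 0.6381 -0.2336  0.1831] zang -1.7015 shift cm in tool: [ -0.6477  -7.3306 -41.7896] turn 0.0005391006571275891
```

View pics/w11.png

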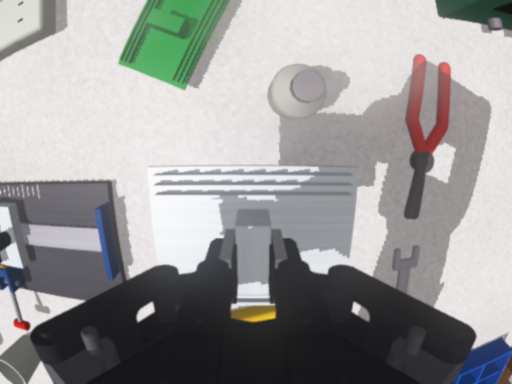

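The picture shows the cover held square. Its flange spans 147 to 358 with its far edge at row 165, which matches my prediction to about 1 px.

Call:
apply_moves(
  motion=[-1,-0.1,-0.65,-3.8,0,0,0,-1,-0.1,-0.65,-3.8,0,0,0,-1,-0.1,-0.65,-3.8,0,0,0,-1,-0.1,-0.65,-3.8,0,0,0,-1,-0.1,-0.65,-3.8,0,0,0,-1,0,-0.65,-3.8,0,0,0,-1,0,-0.65,-3.8,0,0,0,-1,0,-0.65,-3.8,0,0,0,-1,0,-0.65,-3.8,0,0,0,-1,0,-0.65,-3.8,0,0,0,-1,0,-0.65,-3.8,0,0,0,-1,0,0,0,0,0,0,-1,0,0,0,0,0,0,-1,0,0,0,0,0,0],
  newtons=110,
)

```text
clock: 26.07
ee_pos: [0.6227, 0.1899, 0.1888]
orientation: [-0.466, -0.531, -0.466, 0.532]
contact_force: [0.9, -1.1, -0.5]
opening: 0.0136
```

```bash
python3 - <<'E'
from h import *
go([.6215,.1905,.118],-1.702)
p,R=tool(); m=camera_model("wrist"); im=camera("wrist"); save(im,"w12.png")
print(R, readout.sense()["contact_force"],readout.sense()["opening"])
# orange mark/pointer view + far box edge pixel prediction
for X in([.6715,.1835,.035],):print(proj(m,X,"wrist"))
hsv=cv2.cvtColor(im,cv2.COLOR_RGB2HSV); mk=((hsv[...,0]<20)&(hsv[...,1]>115)&(hsv[...,2]>90)).astype(np.uint8)
n,l,st,ce=cv2.connectedComponentsWithStats(mk,connectivity=4)
for i in range(1,n):
    if st[i,4]>3: print(st[i],ce[i])
E
```

```text
tcp [0.6227 0.1899 0.1888] zang -1.7013 shift cm in tool: [ 7.0789 -0.1189 -0.054 ] turn 0.000663942925903882
[[-0.0008  0.9915 -0.1302]
 [-0.0009 -0.1302 -0.9915]
 [-1.     -0.0006  0.001 ]] [-0.7924 -0.101  -1.3304] 0.013796686131561153
[252.4403 132.3943]
[245 111  14  22 228] [250.7632 120.6447]
```

Call:
apply_moves(
  motion=[-1,2,-0.1,0,0,0,0,-1,2,0,0,0,0,0,-1,2,0,0,0,0,0,-1,1,0,0,0,0,0,-1,0.5,0,0,0,0,0,-1,0.3,0,0,0,0,0,-1,0,0,0,0,0,0],
)

```text
clock: 26.7
ee_pos: [0.6223, 0.1894, 0.1113]
orientation: [-0.466, -0.532, -0.466, 0.532]
contact_force: [-0.1, 0.1, -1.1]
opening: 0.0134
```

Call:
apply_moves(
  motion=[-1,0.3,0,0,0,0,0,-1,0.2,0,0,0,0,0,-1,0.2,0,0,0,0,0,-1,0,0,0,0,0,0],
)

```text
clock: 27.03
ee_pos: [0.622, 0.1901, 0.1045]
orientation: [0.466, 0.532, 0.466, -0.532]
contact_force: [0.7, -0.7, -1.5]
opening: 0.0135
```

Call:
apply_moves(
  motion=[-1,0.2,0,0,0,0,0,-1,0.1,0,0,0,0,0,-1,0.1,0,0,0,0,0,-1,0,0,0,0,0,0],
)

```text
clock: 27.37
ee_pos: [0.6223, 0.1905, 0.1008]
orientation: [0.466, 0.532, 0.466, -0.532]
contact_force: [-0.1, 1.5, 1.2]
opening: 0.0141
```

Call:
apply_moves(
  motion=[-1,0.1,0,0,0,0,0,-1,0.1,0,0,0,0,0,-1,0,0,0,0,0,0],
)

```text
clock: 27.62
ee_pos: [0.6227, 0.1906, 0.0996]
orientation: [0.466, 0.533, 0.466, -0.531]
contact_force: [-1.4, 1.2, 4.7]
opening: 0.0138
```

Call:
apply_moves(
  motion=[-1,0.1,0,0,0,0,0,-1,0.1,0,0,0,0,0,-1,0,0,0,0,0,0],
)

```text
clock: 27.87
ee_pos: [0.6229, 0.1907, 0.0988]
orientation: [0.466, 0.533, 0.466, -0.531]
contact_force: [-2.8, 1.2, 8.2]
opening: 0.0137
```

Call:
apply_moves(
  motion=[-1,0.1,-0.1,0,0,0,0,-1,0.1,0,0,0,0,0,-1,0,0,0,0,0,0],
)

```text
clock: 28.12
ee_pos: [0.623, 0.1908, 0.0979]
orientation: [0.467, 0.533, 0.465, -0.53]
contact_force: [-1.9, 0.6, 10.3]
opening: 0.0136
```

Call:
apply_moves(
  motion=[-1,0.1,0,0,0,0,0,-1,0.1,0,0,0,0,0,-1,0,0,0,0,0,0],
)

```text
clock: 28.37
ee_pos: [0.6233, 0.1907, 0.0958]
orientation: [0.467, 0.534, 0.465, -0.53]
contact_force: [-2.1, 1.3, 9.4]
opening: 0.0138
```

Call:
apply_moves(
  motion=[-1,0.1,0,0,0,0,0,-1,0.1,0,0,0,0,0,-1,0,0,0,0,0,0],
)

```text
clock: 28.62
ee_pos: [0.6232, 0.1905, 0.0923]
orientation: [0.467, 0.534, 0.465, -0.53]
contact_force: [1.4, 0.8, 2.8]
opening: 0.0136
```

Call:
apply_moves(
  motion=[-1,0.1,0,0,0,0,0,-1,0.1,0,0,0,0,0,-1,0.1,0,0,0,0,0,-1,0,0,0,0,0,0],
)

```text
clock: 28.95
ee_pos: [0.6224, 0.1905, 0.0895]
orientation: [0.466, 0.533, 0.465, -0.531]
contact_force: [-1.0, 0.2, 9.7]
opening: 0.0138
```

Call:
apply_moves(
  motion=[-1,0.1,0,0,0,0,0,-1,0.1,0,0,0,0,0,-1,0,0,0,0,0,0],
)

```text
clock: 29.2
ee_pos: [0.6224, 0.1905, 0.0895]
orientation: [0.466, 0.532, 0.466, -0.531]
contact_force: [-4.5, -0.7, 18.0]
opening: 0.0137
```

Call:
apply_moves(
  motion=[-1,0.1,0,0,0,0,0,-1,0.1,0,0,0,0,0,-1,0,0,0,0,0,0],
)

```text
clock: 29.45
ee_pos: [0.6224, 0.1905, 0.0894]
orientation: [0.466, 0.532, 0.466, -0.531]
contact_force: [-8.3, -0.3, 24.9]
opening: 0.0139
```

Call:
apply_moves(
  motion=[-1,0,-0.1,0,0,0,0,-1,0,0,0,0,0,0,-1,0,0,0,0,0,0,-1,0,0,0,0,0,0],
)

```text
clock: 29.78
ee_pos: [0.6224, 0.1905, 0.0895]
orientation: [0.467, 0.533, 0.465, -0.531]
contact_force: [-5.1, -1.5, 22.4]
opening: 0.0136
```

```bash
python3 - <<'E'
from h import *
s=readout.sense(); p,R=tool(); print(p,R[:,0],s["contact_force"],s["moment"],s["opening"])
m=camera_model("wrist"); im=camera("wrist"); save(im,"w13.png")
hsv=cv2.cvtColor(im,cv2.COLOR_RGB2HSV); mk=((hsv[...,0]<20)&(hsv[...,1]>115)&(hsv[...,2]>60)).astype(np.uint8)
n,l,st,ce=cv2.connectedComponentsWithStats(mk,connectivity=4)
for i in range(1,n):
    if st[i,4]>2: print("orange",st[i],ce[i])
# leftmost (towards box) orange columns per row
for n in("scene","side"):
    mm=camera_model(n); i2=camera(n); save(i2,n+"13.png")
    for l in("lever_bar","cover","tester","sprayer","cup"):
        for r in spotter.find_in(l,n)[:2]: 
            w=toworld(r["position"],mm); print(n,l,round(r["score"],2),w,proj(mm,w,n).round())
    h=cv2.cvtColor(i2,cv2.COLOR_RGB2HSV); k=(((h[...,0]<8)|(h[...,0]>172))&(h[...,1]>150)&(h[...,2]>80)).astype(np.uint8)
    a=cv2.connectedComponentsWithStats(k)
    i0=cv2.cvtColor(cv2.imread(f"pics/{n}0.png"),cv2.COLOR_BGR2HSV); k0=(((i0[...,0]<8)|(i0[...,0]>172))&(i0[...,1]>150)&(i0[...,2]>80)).astype(np.uint8)
    b=cv2.connectedComponentsWithStats(k0); c=(314,213) if n=="scene" else (271,267)
    print(n,"red bar now",[x for x in a[3] if abs(x-c).max()<25],"before",[x for x in b[3] if abs(x-c).max()<25])
E
```

```text
[0.6224 0.1905 0.0895] [ 0.0043 -0.0001 -1.    ] [-5.1332 -1.4934 22.378 ] [-0.2436  1.0445 -0.0415] 0.0136170650304636
orange [241 108  22  31 553] [250.4304 122.8409]
orange [252 148   2   7  13] [252.5385 151.2308]
scene cover 0.77 [0.6383 0.2046 0.0763] [302. 238.]
scene cover 0.71 [ 0.8094 -0.1654  0.0237] [172. 235.]
scene tester 0.56 [ 0.4585 -0.2308  0.0324] [224. 176.]
scene sprayer 0.74 [ 0.7279 -0.2664  0.0587] [166. 203.]
scene cup 0.7 [0.4032 0.2276 0.0614] [342. 205.]
scene red bar now [] before [array([314.8, 212.2])]
side lever_bar 0.49 [0.4763 0.1549 0.0409] [267. 264.]
side cover 0.4 [ 0.4337 -0.4057  0.0095] [323. 151.]
side tester 0.88 [ 0.4382 -0.2165  0.032 ] [312. 178.]
side tester 0.57 [0.6084 0.244  0.0366] [199. 282.]
side sprayer 0.46 [ 0.7107 -0.2599  0.0175] [226. 159.]
side sprayer 0.18 [0.6101 0.2096 0.0776] [203. 257.]
side cup 0.72 [0.378  0.2366 0.0605] [304. 295.]
side red bar now [array([270.9868, 266.0263])] before [array([271.027 , 266.6351])]
```

```bash
python3 - <<'E'
from h import *
im=cv2.cvtColor(cv2.imread("pics/w13.png"),cv2.COLOR_BGR2HSV); mk=((im[...,0]<20)&(im[...,1]>100)&(im[...,2]>60))
for v in range(128,158,2): print(v,np.nonzero(mk[v,225:280])[0]+225)
a=cv2.imread("pics/side0.png");b=cv2.imread("pics/side13.png")
for d in("0","13"):
  h=cv2.cvtColor(cv2.imread(f"pics/side{d}.png"),cv2.COLOR_BGR2HSV); k=(((h[...,0]<8)|(h[...,0]>172))&(h[...,1]>150)&(h[...,2]>80)).astype(np.uint8)
  n,l,st,ce=cv2.connectedComponentsWithStats(k)
  for i in range(1,n):
    if abs(ce[i]-(271,267)).max()<10: print(d,st[i],ce[i])
f=lambda x:x[252:284,256:286].astype(np.float32).mean(2)
print(cv2.phaseCorrelate(f(a),f(b),cv2.createHanningWindow((30,32),cv2.CV_32F)))
md=camera_model("side")
for z in(0,.013,.03,.1): 
  x=-.075-.075*np.cos(z+.106);zz=.032+.075*np.sin(z+.106); print(z,proj(md,[.614+x*.9915,.139-x*.13,zz],"side"))
E
```

```text
128 [240 241 242 243 244 245 246 247 248 249 250 251 252 253 254 255 256 257
 258 259 260 261 262 263]
130 [240 241 242 243 244 245 246 247 248 249 250 251 252 253 254 255 256 257
 258 259 260 261 262 263]
132 [240 241 242 243 244 245 246 247 248 249 250 251 252 253 254 255 256 257
 258 259 260 261 262 263]
134 [240 241 242 243 244 245 246 247 248 249 250 251 252 253 254 255 256 257
 258 259 260 261 262]
136 [249 250 251 252 253 254 255]
138 [250 251 252 253]
140 [251 252]
142 [251 252 253]
144 []
146 []
148 [251 252 253]
150 [251 252 253]
152 [251 252 253]
154 [251 252 253]
156 []
0 [267 261   9  12  74] [271.027  266.6351]
13 [267 260   9  13  76] [270.9868 266.0263]
((0.04508399609236413, 0.014725789453676086), 0.9687693784634273)
0 [271.4735 266.629 ]
0.013 [271.4443 266.315 ]
0.03 [271.3982 265.902 ]
0.1 [271.1138 264.1771]
```

```bash
python3 - <<'E'
from h import *
A=[]
for d in("0","4","13"):
  x=cv2.imread(f"pics/side{d}.png").astype(float)[252:284,256:290]; w=np.clip(x[...,2]-np.maximum(x[...,0],x[...,1])-25,0,None)
  ys,xs=np.mgrid[252:284,256:290]; print(d,w.sum(),(w*xs).sum()/w.sum(),(w*ys).sum()/w.sum())
  print(w.sum(1).astype(int)[6:26])
for k in range(2):
  x=camera("side").astype(float)[252:284,256:290]; w=np.clip(x[...,0]-np.maximum(x[...,2],x[...,1])-25,0,None); print((w*ys).sum()/w.sum())
E
```

```text
0 7257.0 271.20242524459144 266.23563455973544
[  0   0 135 408 574 642 686 671 704 712 700 612 575 474 341  23   0   0
   0   0]
4 0.0 nan nan
[0 0 0 0 0 0 0 0 0 0 0 0 0 0 0 0 0 0 0 0]
13 8054.0 271.1216786689844 265.76881052892975
[  0   8 278 536 692 784 773 778 794 776 727 688 580 468 172   0   0   0
   0   0]
265.75725626395433
265.7683031869078<stdin>:5: RuntimeWarning: invalid value encountered in scalar divide
```

```bash
python3 - <<'E'
from h import *
s=readout.sense(); print(s["clock"],s["ee_pos"],s["contact_force"],s["opening"]); order.finish_job()
E
```

```text
30.5333 [0.6224 0.1905 0.0894] [-5.6408 -0.2549 22.863 ] 0.013809528725002223
the job is handed in; nothing more can be done
```

I did every step in the order asked and handed the job in at 30.5 s. The gripper was still holding the grip rib and pressing down with about 23 N.

**What I did**
- Swung the clamp lever up and slid the carriage to the mark in two steps.
- Swung the lever down again to lock it.
- Gripped the grey finned cover by its rib, not the green look-alike.
- Pressed the cover onto the box with the rib running the short way across.

**Last checks**
- **Alignment:** the pointer and the mark tip fall in the same pixel column (about 252), so they line up to within about 0.5 mm.
- **Cover:** it rested on the catches at the expected height and the push rose to about 10 N. It then dropped to 3 N as the cover snapped in, and it stopped hard 0.1 mm from the computed flush height.
- **Squareness:** the tool tilt is about 0.25°. A sideways force of about 5 N remains on the tool.
- **Other things:** the tester, sprayer and cup measure where they were, within detection error. I did not re-check the tape, screwdriver, spanner and pliers.

**What disagreed**
- **Lever angle:** by its red bar in the side camera, the lever lies about 0.02 rad (1 to 2 mm at the bar) above its starting position. I had pressed it to its stop with about 18 N. It looks locked, so I left it rather than let go of the cover.
- **Final picture:** my picture allowance was used up, so I checked the end state by measurement only and did not view it.

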